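Set the mould clamp for drying

ROBOT

A 7-joint arm with a two-finger parallel gripper is mounted at the origin on a cart in front of the work surface, level with it; the furniture and walls round the work are solid. World frame = base frame: x ahead of the robot, y to its left, z up, the work surface at z = 0. Lengths are in mm, angles in rad, forces in N, time in s.
With the tool pointing down it reaches from about 400 to 875 mm from the base axis. Payload 4.4 kg.
Tool frame: the origin (TCP) lies midway between the tips of the shut fingers; the grasp point (between the pads) lies 19 mm behind it; z points along the fingers, y is the line along which they close (so a half turn about z gives the same grasp; the last joint's range is limited). The gripper opens to 85 mm and grips with 20 to 120 N. Pads are 22 mm wide; open, the fingers measure 114 mm over their backs; the gripper's body (76 mm by 85 mm) begins 54 mm behind the grasp point. The pads swing forward as they close: fully open they stand 13 mm farther back than shut.
Start: joints at [1.094, 0.628, 0.038, 1.517, -0.027, 0.996, -0.02], TCP at [259.601, -595.924, 231.313] pointing down, gripper open.
Joint ranges: [-3.06, 3.06], [-0.37, 2.12], [-1.25, 1.32], [0.18, 2.47], [-1.1, 4.24], [0.23, 1.98], [-2.94, 2.94]. Speed limits (rad/s): [2.57, 2.57, 3.14, 3.14, 3.14, 3.14, 3.14].

INTERFACE

Orientations are given as a rotation vector (axis times angle).
In Python, from plant import bot gives the robot as it stands.
- The arm moves only by the tool arm_command, never from a script. Its argument "moves" is a list of rows, each an object of numbers: "dx", "dy", "dz": the shift along the tool's x, y, z in cm; "roll": the turn about the tool's z in units of 6 degrees (1.0 is 6 degrees). A call has 1 to 8 rows; each row is the pose to reach, as a shift and turn from the pose commanded when the call began, along the tool's axes at that moment; what a row does not reach only later rows make up. A row lasts 1/12 s, in which the tool goes at most 41.7 mm and 7.16 degrees, less where a joint would pass 70% of its speed; a pose out of reach is approached as far as the arm can. A call with a gripper value outside its range is refused whole. "claw" is the opening, from 0 (shut) to 1 (fully open), set as the call begins (left out, the last holds). The fingers move at their own pace and stop on an object; "newtons" is the grip in N (left out, the last holds). Time passes only in rows, so rows that repeat a pose let the fingers close. It gives the time, the measured TCP pose, the force, the opening and the grip force at its end, in the units of the state.
- bot.state(): the state, without advancing time (a new reading comes with each control period).
- bot.read_camera(name): name is "scene" or "side" or "wrist"; returns a dict with "color" (480x640x3 uint8, red, green, blue), "K" (3x3 intrinsics, pixels), "extrinsics" (4x4, takes a point from camera to world coordinates); the wrist camera has in their place "mount" (4x4, takes a point from camera to tool coordinates, whose origin is the TCP and whose axes are the flange's). Camera axes: x right, y up, looking along -z (the intrinsics and any distortion apply to the point x, -y, -z); pixel columns grow to the right and rows downward; lengths in mm; the calibration is good to about 2 mm. A picture is of the moment at which its call begins: read the wrist's pose just before it. There is no depth.
- bot.finish_job(): hands the job in; it is judged then, once.
The state is a dict: "clock": time; "q": joint angles; "qvel": joint speeds; "tau": joint torques, N m; "tool_pos": TCP position; "ee_rot": TCP orientation; "contact_force": force on the tool from outside, world axes, zero at the start; "wrist_torque": the same for the moment, N m; "grip_width": finger opening in mm; "grasp_force": force on a finger pad.
Only numpy, scipy, OpenCV 4.12 (cv2) and the standard library are available. Lean on these libraries where they do the work, as an engineer would, in place of code of your own. Each camera call takes 0.05 s, during which the arm holds its last target. There are 200 camera calls.

TASK

The two-part plaster mould stays in its swing clamp to dry: swing the clamp arm in over the mould until it comes up against its stop, turn the wing screw clockwise until its foot is fully seated on the board on top of the mould, then back it off a quarter turn so that the damp plaster is not squeezed. Keep hold of the wing there, so that a colleague can run the lock nut down: the program finishes with the gripper still closed on the wing, holding it still. Leave the mould where it stands and do not disturb the things lying around the clamp.

Things in the scene. Friction and masses are not known exactly. Their poses are not given: they have to be found in the camera images.
- clamp_base: wooden base board of the swing clamp, 200 x 275 x 18 mm, screwed to the table. Origin on the table, straight below the screw's axis when the arm is swung in; z up. In this frame the arm's fixed steel post (28 mm thick, 133 mm tall with its pivot nut) has its axis at x = 0, y = -120 mm; the swung-in arm points along +y.
- clamp_arm (a joint): angle of the grey clamp arm about its upright post, rad: 0 = swung in over the mould, against its stop; grows counter-clockwise seen from above as the arm swings out toward the robot (up to 1.2). Stiff, stays where it is left: moving it takes about 3 N at the handle. The arm is 22 mm wide, its top 120 mm above the table.
- handle_top (a point): centre of the top of the small upright black round handle at the free end of the clamp arm, 147 mm above the table; handle 16 mm in diameter and 22 mm tall on a thinner neck, 188 mm from the post's axis. Can be pinched from above or pushed. The screw stands 68 mm from it, on the way to the post.
- clamp_screw (a joint): angle of the wing screw, rad: 0 = foot fully seated on the pressure board (hard stop); negative = unscrewed, so turning clockwise from above raises it toward 0; a quarter turn back from the seat is -1.571. Starts between -3.0 and -2.1. Steep thread, 8 mm rise a full turn; friction about 0.08 N m, stays where it is left. A small hexagonal lock nut sits on it below the wing.
- wing_grip (a point): centre of the top edge of the screw's steel wing, on the screw's axis, 170 mm above the table when seated (up to 4 mm higher before). The wing is a flat upright blade of two round ears, 56 mm along this point's x, 10 mm thick along y, 26 mm tall down from here; grip it across its thickness from above. It swings with the arm, 120 mm from the post's axis; the arm's top is 24 mm below the blade.
- clamp_spindle: the whole screw with its foot (a round steel foot, 30 mm in diameter, at its lower end, and the wing at its upper end). Origin at the centre of the foot's underside. The foot rises and sinks with the screw and swings with the arm.
- mould: closed two-part plaster mould, 124 x 144 x 52 mm, with a 90 x 100 x 8 mm wooden pressure board on top, 1.1 kg, standing loose on the base board in the corner of two low strips. Origin at the centre of its underside, 18 mm above the table; top of the pressure board 60 mm above the origin.
- masking_tape: bystander: roll of masking tape lying flat, 102 mm in diameter, 24 mm tall; origin at the centre of its underside
- wood_rib: bystander: wooden potter's rib lying flat, 64 x 110 x 8 mm; origin at the centre of its underside
- steel_scraper: bystander: steel scraper with a dark handle, lying flat, 52 x 158 x 14 mm; origin at the centre of its underside
- bowl_11: bystander: small bisque bowl standing upside down, 122 mm in diameter, 61 mm tall; origin at the centre of its underside
Mind the look-alikes: they are no part of the job. What is shaped like the mould but red is not meant.

How it is judged:
By the outcome, as a careful person would: the job done as asked, in the order asked, and still so for the second after the job is handed in, while the arm keeps its last pose, push and grip.
It also fails if it takes over 48 s, if anything falls off the work surface, if the arm or the gripper's body presses on something with over 40 N, if the wrist force passes 120 N, or if a joint passes its speed limit or range.

## Working session

There is one attempt and no reset: what is moved stays moved. The work goes in short steps, Python scripts to look and compute and a tool call to move; the robot and the scene stay as the last step left them, time stands still between calls to the robot, and variables do not carry over. Pictures are saved under pics/ and viewed, at most 10 in all, crops included, and the job is handed in when it is done.

Besides the shell and the picture viewer there is one more tool, called after "Call:" in YAML: its name, and indented under it one key for each argument. arm_command: Moves the arm, as the interface text tells. Its arguments: {"type":"object","properties":{"moves":{"type":"array"},"claw":{"type":"number"},"newtons":{"type":"number"}},"required":["moves"]}

```bash
mkdir -p pics; python3 - <<'E'
from plant import bot
import cv2,numpy as np
s=bot.state();print({k:np.round(v,3).tolist() for k,v in s.items()})
for n in["scene","side"]:
    c=bot.read_camera(n);cv2.imwrite(f"pics/{n}0.png",c["color"][:,:,::-1]);print(n,c["K"].tolist(),np.round(c["extrinsics"],3).tolist(),[k for k in c])
E
```

```text
{'clock': 0.0, 'q': [1.094, 0.629, 0.038, 1.518, -0.027, 0.996, -0.02], 'qvel': [0.0, -0.001, 0.0, -0.002, -0.003, -0.001, -0.001], 'tau': [-0.0, -56.34, 1.226, -19.345, 0.011, 0.011, 0.0], 'tool_pos': [259.349, -595.341, 230.381], 'ee_rot': [-3.074, -0.64, 0.001], 'contact_force': [-0.081, 0.228, -0.136], 'wrist_torque': [0.052, 0.04, -0.041], 'grasp_force': 0.0, 'grip_width': 85.358}
scene [[596.597200950383, 0.0, 323.9792321933357], [0.0, 596.597200950383, 244.79502153752304], [0.0, 0.0, 1.0]] [[-0.581, 0.625, -0.521, -393.263], [-0.814, -0.455, 0.361, 579.96], [-0.012, 0.634, 0.773, 1594.831], [0.0, 0.0, 0.0, 1.0]] ['color', 'K', 'extrinsics']
side [[437.71347206784935, 0.0, 319.81246857501566], [0.0, 437.71347206784935, 240.39512126041407], [0.0, 0.0, 1.0]] [[-0.987, 0.095, -0.127, 418.27], [-0.159, -0.559, 0.814, 827.766], [0.006, 0.823, 0.567, 765.333], [0.0, 0.0, 0.0, 1.0]] ['color', 'K', 'extrinsics']
```

View pics/scene0.png

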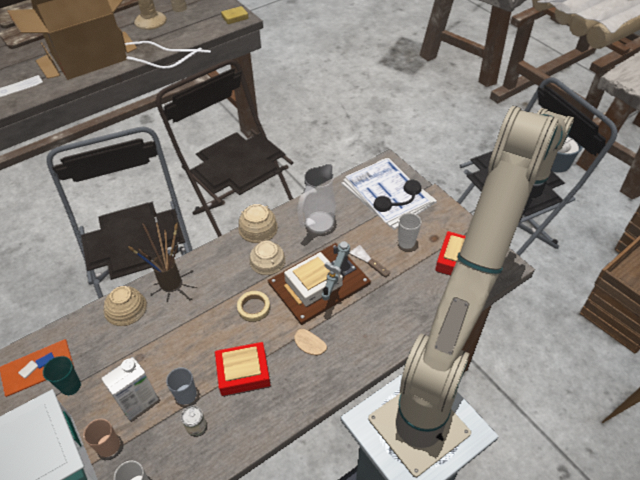

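View pics/side0.png

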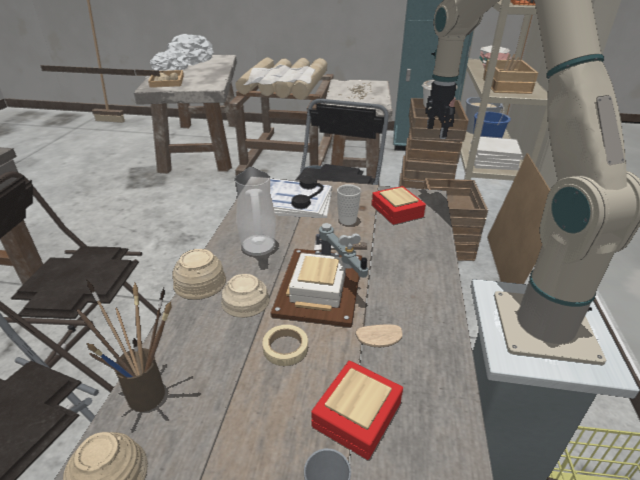

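The clamp base is around scene (320,285) and side (318,287), and the arm is swung out toward the robot. I'll zoom in on it.

```bash
python3 - <<'E'
import cv2,numpy as np
a=cv2.imread("pics/scene0.png")[225:335,255:405];b=cv2.imread("pics/side0.png")[215:330,260:400]
a=cv2.resize(a,(800,587),interpolation=cv2.INTER_CUBIC);b=cv2.resize(b,(700,575),interpolation=cv2.INTER_CUBIC)
cv2.imwrite("pics/a.png",a);cv2.imwrite("pics/b.png",b)
E
cat > h.py <<'E'
import numpy as np,cv2
from plant import bot
def cam(n):
    c=bot.read_camera(n);return c
def ray(c,u,v,T=None):
    T=c["extrinsics"] if T is None else T
    K=c["K"];d=np.array([(u-K[0,2])/K[0,0],-(v-K[1,2])/K[1,1],-1.]);return T[:3,3],T[:3,:3]@d
def onz(c,u,v,z,T=None):
    o,d=ray(c,u,v,T);return o+d*(z-o[2])/d[2]
def proj(c,p,T=None):
    T=c["extrinsics"] if T is None else T
    q=T[:3,:3].T@(np.array(p)-T[:3,3]);K=c["K"]
    return np.array([K[0,0]*q[0]/-q[2]+K[0,2],K[1,1]*-q[1]/-q[2]+K[1,2]])
def tri(rays):
    A=0;b=0
    for o,d in rays:
        d=d/np.linalg.norm(d);P=np.eye(3)-np.outer(d,d);A=A+P;b=b+P@o
    return np.linalg.solve(A,b)
E
```

```text
(no output)
```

View pics/a.png

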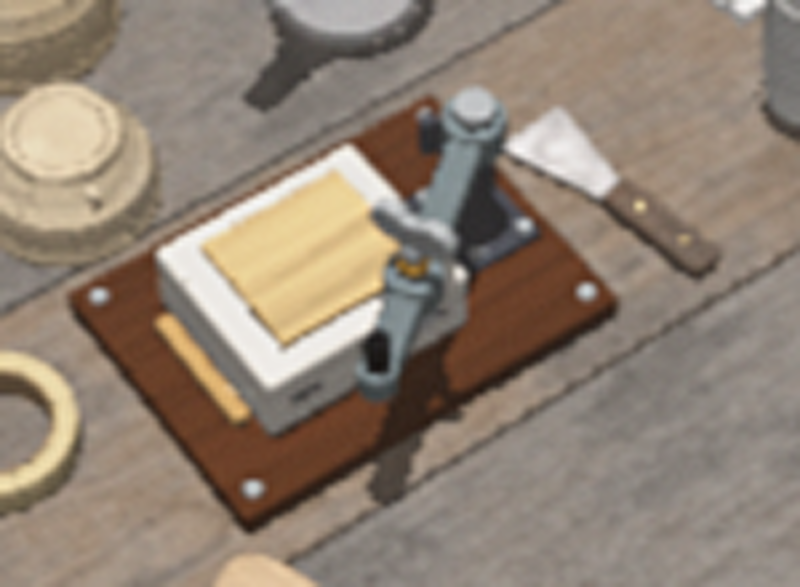

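View pics/b.png

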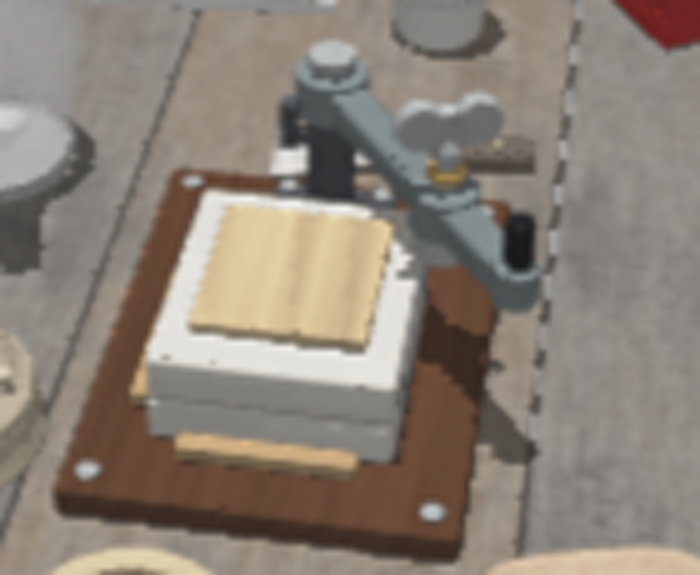

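Crop a: nut at (473,102), handle top near (378,340), base corners at (72,300), (250,520), (615,298) and (435,97). Crop b: nut at (335,52), handle top at (520,220), wing ears near (420,118) and (482,110).

```bash
python3 - <<'E'
from h import *
S=cam("scene");D=cam("side")
s=lambda u,v:(255+u/5.333-.4,225+v/5.333-.4); d=lambda u,v:(260+u/5-.4,215+v/5-.4)
np.set_printoptions(precision=1,suppress=True)
for n,p in dict(c1=(72,300),c2=(250,520),c3=(615,298),c4=(435,97)).items(): print(n,onz(S,*s(*p),18))
for n,p in dict(c1=(58,497),c2=(460,550),c4=(178,172)).items(): print('side',n,onz(D,*d(*p),18))
for n,a,b,z in [("nut",(473,102),(335,52),133),("handle",(378,340),(520,220),147)]:
    print(n,onz(S,*s(*a),z),onz(D,*d(*b),z),tri([ray(S,*s(*a)),ray(D,*d(*b))]))
for p in [(420,118),(482,110),(448,160)]:print('ear side',onz(D,*d(*p),160))
for p in [(390,215),(440,242)]:print('ear sc',onz(S,*s(*p),165))
E
```

```text
c1 [653.9  79.1  18. ]
c2 [459.7  79.2  18. ]
c3 [ 460.1 -190.3   18. ]
c4 [ 653.1 -195.6   18. ]
side c1 [652.1  85.4  18. ]
side c2 [456.8  88.5  18. ]
side c4 [ 650. -188.   18.]
nut [ 560.4 -155.   133. ] [ 553.8 -153.9  133. ] [ 555.3 -151.7  136.5]
handle [445.  -3. 147.] [443.6  -1.6 147. ] [444.2  -2.5 147. ]
ear side [498.1 -59.4 160. ]
ear side [468.6 -71.5 160. ]
ear side [480.8 -26.2 160. ]
ear sc [500.7 -51.5 165. ]
ear sc [468.7 -63.1 165. ]
```

```bash
cat >> h.py <<'E'
from scipy.spatial.transform import Rotation as R
def go(p,yang=None,s=None):
    "cm shifts in tool axes and roll units to TCP p with tool y along world angle yang (deg, mod 180)"
    s=s or bot.state();r=R.from_rotvec(s["ee_rot"]).as_matrix();t=np.array(s["tool_pos"])
    d=r.T@(np.array(p)-t)/10
    cur=np.degrees(np.arctan2(r[1,1],r[0,1]))
    roll=0 if yang is None else -(((yang-cur)+90)%180-90)/6
    print("dx dy dz",d.round(2),"roll",round(roll,2),"tool y ang",round(cur,1),"tcp",t.round(1),"tilt z",r[:,2].round(3),"q",np.round(s["q"],2),"F",np.round(s["contact_force"],1),"Mz",round(s["wrist_torque"][2],2),"w",round(s["grip_width"],1),"t",s["clock"])
E
python3 -c "
from h import *
go((444,-2,230),18)"
```

```text
dx dy dz [ 40.62 -47.05   0.13] roll -14.08 tool y ang -66.5 tcp [ 259.4 -595.6  230.7] tilt z [-0.     0.001 -1.   ] q [ 1.09  0.63  0.04  1.52 -0.03  1.   -0.02] F [-0.9  0.4 -0.5] Mz 0.0 w 85.4 t 0.2
```

Call:
arm_command:
  moves:
    - {"dx": 20, "dy": -23.5, "dz": 0, "roll": -7}
    - {"dx": 20, "dy": -23.5, "dz": 0, "roll": -7}
    - {"dx": 20, "dy": -23.5, "dz": 0, "roll": -7}
    - {"dx": 30, "dy": -35, "dz": 0, "roll": -10}
    - {"dx": 40.6, "dy": -47, "dz": 0, "roll": -14.1}
    - {"dx": 40.6, "dy": -47, "dz": 0, "roll": -14.1}
    - {"dx": 40.6, "dy": -47, "dz": 0, "roll": -14.1}
    - {"dx": 40.6, "dy": -47, "dz": 0, "roll": -14.1}
  claw: 1

```text
clock: 0.87
tool_pos: [358.1, -275.6, 231.5]
ee_rot: [2.386, 2.043, -0.0]
contact_force: [0.7, 0.4, -0.6]
grip_width: 85.4
grasp_force: 0.0
```

```bash
python3 -c "
from h import *
go((444,-2,230),18)"
```

```text
dx dy dz [28.35  4.28  0.14] roll -4.47 tool y ang -8.8 tcp [ 358.1 -275.6  231.5] tilt z [ 0. -0. -1.] q [ 0.8   0.36 -0.27  2.04  0.14  0.76  0.29] F [ 0.7  0.4 -0.6] Mz -0.03 w 85.4 t 0.8667
```

Call:
arm_command:
  moves:
    - {"dx": 28.3, "dy": 4.3, "dz": 0, "roll": -4.4}
    - {"dx": 28.3, "dy": 4.3, "dz": 0, "roll": -4.4}
    - {"dx": 28.3, "dy": 4.3, "dz": 0, "roll": -4.4}
    - {"dx": 28.3, "dy": 4.3, "dz": 0, "roll": -4.4}
    - {"dx": 28.3, "dy": 4.3, "dz": 0, "roll": -4.4}
    - {"dx": 28.3, "dy": 4.3, "dz": 0, "roll": -4.4}
    - {"dx": 28.3, "dy": 4.3, "dz": 0, "roll": -4.4}
    - {"dx": 28.3, "dy": 4.3, "dz": 0, "roll": -4.4}

```text
clock: 1.53
tool_pos: [448.2, 3.6, 232.1]
ee_rot: [1.849, 2.539, 0.011]
contact_force: [0.7, -0.2, 0.2]
grip_width: 85.6
grasp_force: 0.0
```

Call:
arm_command:
  moves:
    - {"dx": 0}
    - {"dx": 0}

```text
invalid input at $.moves[0]: expected keys dx, dy, dz, roll
```

```bash
python3 - <<'E'
from h import *
go((444,-2,230),18)
s=bot.state();c=cam("wrist");cv2.imwrite("pics/w1.png",c["color"][:,:,::-1])
T=np.eye(4);T[:3,:3]=R.from_rotvec(s["ee_rot"]).as_matrix();T[:3,3]=s["tool_pos"];T=T@c["mount"]
print(T.round(2).tolist(),c["K"].tolist())
for p in [(444,-2,147),(484,-58,170),(556,-154,133)]: print(proj(c,p,T))
E
```

```text
dx dy dz [-0.4  -0.57  0.21] roll -0.02 tool y ang 17.9 tcp [448.2   3.6 232.1] tilt z [ 0.004  0.005 -1.   ] q [ 0.27  0.37 -0.46  2.05  0.22  0.77 -0.  ] F [ 0.7 -0.2  0.2] Mz -0.03 w 85.6 t 1.5333
[[0.95, -0.29, -0.1, 423.92], [0.31, 0.91, 0.29, 77.57], [0.01, -0.3, 0.95, 375.24], [0.0, 0.0, 0.0, 1.0]] [[384.029742382202, 0.0, 310.42745128697027], [0.0, 384.029742382202, 239.09341229008368], [0.0, 0.0, 1.0]]
[300.13207033 253.22265014]
[333.64627793 364.25978636]
[376.58672142 455.99404287]
```

View pics/w1.png

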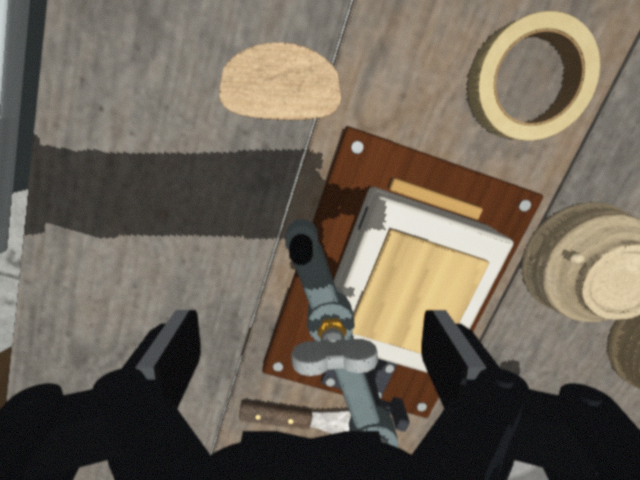

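The handle top shows at about (302,249), against a predicted (300,253). The wing is centred near (336,355) with its blade nearly horizontal, and nothing stands beside the handle. Next I'll work out the descent.

```bash
python3 - <<'E'
from h import *
s=bot.state();c=cam("wrist")
T=np.eye(4);T[:3,:3]=R.from_rotvec(s["ee_rot"]).as_matrix();T[:3,3]=s["tool_pos"];T=T@c["mount"]
h=onz(c,302,249,147,T);print(h,[onz(c,*p,165,T).round(1) for p in[(297,355),(374,355)]])
go((h[0],h[1],126))
E
```

```text
[442.52526986  -3.15446159 147.        ] [array([459.1, -66. , 165. ]), array([505.7, -51.2, 165. ])]
dx dy dz [ 0.12 -0.3  10.53] roll 0 tool y ang 17.5 tcp [445.7  -3.4 231.3] tilt z [-0.  0. -1.] q [ 0.28  0.37 -0.45  2.05  0.23  0.77  0.  ] F [-0.7 -0.8 -0.3] Mz -0.02 w 85.5 t 1.6333
```

Call:
arm_command:
  moves:
    - {"dx": 0.2, "dy": -0.1, "dz": 4, "roll": 0}
    - {"dx": 0.2, "dy": -0.1, "dz": 7, "roll": 0}
    - {"dx": 0.2, "dy": -0.1, "dz": 9, "roll": 0}
    - {"dx": 0.2, "dy": -0.1, "dz": 10, "roll": 0}
    - {"dx": 0.2, "dy": -0.1, "dz": 10.5, "roll": 0}
    - {"dx": 0.2, "dy": -0.1, "dz": 10.5, "roll": 0}

```text
clock: 2.13
tool_pos: [443.1, -4.9, 125.5]
ee_rot: [-1.866, -2.526, 0.003]
contact_force: [-0.2, -0.2, 0.1]
grip_width: 85.8
grasp_force: 0.0
```

Call:
arm_command:
  moves:
    - {"dx": 0, "dy": 0, "dz": 0, "roll": 0}
    - {"dx": 0, "dy": 0, "dz": 0, "roll": 0}
    - {"dx": 0, "dy": 0, "dz": 0, "roll": 0}
    - {"dx": 0, "dy": 0, "dz": 0, "roll": 0}
    - {"dx": 0, "dy": 0, "dz": 0, "roll": 0}
    - {"dx": 0, "dy": 0, "dz": 0, "roll": 0}
    - {"dx": 0, "dy": 0, "dz": 0, "roll": 0}
    - {"dx": 0, "dy": 0, "dz": 0, "roll": 0}
  claw: 0
  newtons: 30

```text
clock: 2.8
tool_pos: [444.2, -3.4, 126.8]
ee_rot: [1.863, 2.529, 0.0]
contact_force: [-0.7, -0.8, 6.9]
grip_width: 14.8
grasp_force: 30.2
```

```bash
python3 - <<'E'
from h import *
go((556,34,126),0)
E
```

```text
dx dy dz [ 0.26 11.78  0.08] roll 2.87 tool y ang 17.2 tcp [444.2  -3.4 126.8] tilt z [ 0.001 -0.    -1.   ] q [ 0.18  0.54 -0.34  2.17  0.37  0.49 -0.14] F [-0.7 -0.8  6.9] Mz 0.01 w 14.8 t 2.8
```

Call:
arm_command:
  moves:
    - {"dx": 0.2, "dy": 0.6, "dz": -0.1, "roll": 0.3}
    - {"dx": 0.38, "dy": 1.2, "dz": -0.1, "roll": 0.6}
    - {"dx": 0.69, "dy": 2.5, "dz": -0.1, "roll": 1.3}
    - {"dx": 0.91, "dy": 3.8, "dz": -0.1, "roll": 2.0}
    - {"dx": 1.04, "dy": 5.3, "dz": -0.1, "roll": 2.7}
    - {"dx": 1.05, "dy": 6.8, "dz": -0.1, "roll": 3.5}
    - {"dx": 0.97, "dy": 8.1, "dz": -0.1, "roll": 4.2}
    - {"dx": 0.97, "dy": 8.1, "dz": -0.1, "roll": 4.2}

```text
clock: 3.47
tool_pos: [520.5, 30.1, 126.9]
ee_rot: [2.371, 2.059, 0.002]
contact_force: [2.2, -1.2, -2.9]
grip_width: 14.5
grasp_force: 30.8
```

```bash
python3 - <<'E'
from h import *
go((556,34,127),-19)
s=bot.state();print(np.hypot(s["tool_pos"][0]-556,s["tool_pos"][1]+154))
E
```

```text
dx dy dz [ 0.88  3.46 -0.  ] roll 1.82 tool y ang -8.1 tcp [520.5  30.1 126.9] tilt z [ 0.002 -0.    -1.   ] q [ 0.04  0.6  -0.22  1.97  0.23  0.59 -0.47] F [ 2.2 -1.2 -2.9] Mz -0.07 w 14.5 t 3.4667
187.50114566015856
```

Call:
arm_command:
  moves:
    - {"dx": 0.3, "dy": 0.8, "dz": 0, "roll": 0.5}
    - {"dx": 0.53, "dy": 1.6, "dz": 0, "roll": 1.0}
    - {"dx": 0.73, "dy": 2.5, "dz": 0, "roll": 1.4}
    - {"dx": 0.84, "dy": 3.2, "dz": 0, "roll": 1.8}
    - {"dx": 0.88, "dy": 3.5, "dz": 0, "roll": 1.9}
    - {"dx": 0.9, "dy": 3.7, "dz": 0, "roll": 1.9}
    - {"dx": 0.9, "dy": 3.7, "dz": 0, "roll": 1.9}

```text
clock: 4.05
tool_pos: [555.4, 33.5, 126.9]
ee_rot: [-2.562, -1.817, 0.002]
contact_force: [-2.1, -0.6, -2.3]
grip_width: 14.2
grasp_force: 30.7
```

```bash
python3 - <<'E'
from h import *
go((556,34,127),-19)
s=bot.state();print(np.hypot(s["tool_pos"][0]-556,s["tool_pos"][1]+154))
E
```

```text
dx dy dz [ 0.07  0.04 -0.01] roll -0.05 tool y ang -19.3 tcp [555.4  33.5 126.9] tilt z [-0.002 -0.    -1.   ] q [-0.    0.64 -0.17  1.88  0.17  0.64 -0.61] F [-2.1 -0.6 -2.3] Mz -0.01 w 14.2 t 4.05
187.46071129130388
```

Call:
arm_command:
  moves:
    - {"dx": 0.07, "dy": 0.2, "dz": 0, "roll": 0}
    - {"dx": 0.13, "dy": 0.4, "dz": 0, "roll": 0}
    - {"dx": 0.13, "dy": 0.4, "dz": 0, "roll": 0}

```text
clock: 4.3
tool_pos: [557.9, 33.5, 126.9]
ee_rot: [-2.561, -1.815, 0.007]
contact_force: [-6.3, -0.1, 1.3]
grip_width: 14.5
grasp_force: 31.3
```

Call:
arm_command:
  moves:
    - {"dx": 0.07, "dy": 0.2, "dz": 0, "roll": 0}
    - {"dx": 0.13, "dy": 0.4, "dz": 0, "roll": 0}
    - {"dx": 0.13, "dy": 0.4, "dz": 0, "roll": 0}

```text
clock: 4.55
tool_pos: [558.0, 33.4, 126.8]
ee_rot: [-2.557, -1.813, 0.019]
contact_force: [-15.0, 0.1, 10.7]
grip_width: 14.5
grasp_force: 32.6
```

Call:
arm_command:
  moves:
    - {"dx": -0.13, "dy": -0.4, "dz": 0, "roll": 0}
    - {"dx": -0.13, "dy": -0.4, "dz": 0, "roll": 0}
    - {"dx": -0.13, "dy": -0.4, "dz": 0, "roll": 0}
    - {"dx": -0.13, "dy": -0.4, "dz": 0, "roll": 0}
    - {"dx": -0.13, "dy": -0.4, "dz": 0, "roll": 0}
  claw: 0.6

```text
clock: 4.97
tool_pos: [561.6, 33.7, 127.6]
ee_rot: [2.563, 1.816, 0.003]
contact_force: [0.5, 0.2, -0.2]
grip_width: 51.2
grasp_force: 0.0
```

Call:
arm_command:
  moves:
    - {"dx": 0, "dy": 0, "dz": -4, "roll": 0}
    - {"dx": 0, "dy": 0, "dz": -8, "roll": 0}
    - {"dx": 0, "dy": 0, "dz": -11, "roll": 0}
    - {"dx": 0, "dy": 0, "dz": -13, "roll": 0}
    - {"dx": 0, "dy": 0, "dz": -13, "roll": 0}
    - {"dx": 0, "dy": 0, "dz": -13, "roll": 0}
    - {"dx": 0, "dy": 0, "dz": -13, "roll": 0}
    - {"dx": 0, "dy": 0, "dz": -13, "roll": 0}

```text
clock: 5.63
tool_pos: [559.8, 33.4, 255.9]
ee_rot: [-2.562, -1.815, 0.004]
contact_force: [-0.3, 0.3, -0.6]
grip_width: 51.3
grasp_force: 0.0
```

```bash
python3 - <<'E'
from h import *
go((557,-34,230))
s=bot.state();c=cam("wrist");cv2.imwrite("pics/w2.png",c["color"][:,:,::-1])
T=np.eye(4);T[:3,:3]=R.from_rotvec(s["ee_rot"]).as_matrix();T[:3,3]=s["tool_pos"];T=T@c["mount"]
np.save("T2.npy",T)
for p in [(557,34,147),(557,-34,172),(557,-154,133)]: print(proj(c,p,T))
E
```

```text
dx dy dz [-6.45  1.98  2.6 ] roll 0 tool y ang -19.4 tcp [559.8  33.4 255.9] tilt z [-0.003 -0.    -1.   ] q [ 0.03  0.48 -0.2   1.73  0.11  0.94 -0.56] F [-0.3  0.3 -0.6] Mz 0.01 w 51.3 t 5.6333
[306.30042627 236.1582362 ]
[339.55254533 337.73629565]
[379.50128888 427.27197211]
```

View pics/w2.png

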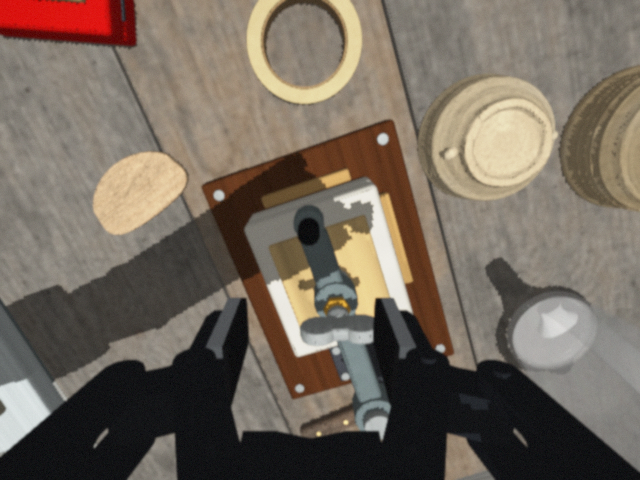

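Handle at (307,231). The blade is centred near (339,329), roughly horizontal from (302,332) to (375,328). I'll measure its angle by mask.

```bash
python3 - <<'E'
from h import *
a=cv2.imread("pics/w2.png");T=np.load("T2.npy");c=cam("wrist")
roi=a[305:360,290:390].astype(int);sat=roi.max(2)-roi.min(2)
print(roi[25,::8].tolist(),roi[::5,49].tolist())
m=((sat<22)&(roi.mean(2)>85)&(roi.mean(2)<190)).astype(np.uint8)
for r in m[::2]:print(''.join('#' if x else '.' for x in r))
E
```

```text
[[229, 236, 237], [225, 232, 234], [92, 92, 91], [90, 89, 89], [85, 89, 84], [112, 114, 110], [158, 158, 158], [170, 171, 168], [107, 110, 108], [105, 106, 103], [141, 144, 142], [19, 18, 19], [17, 16, 15]] [[56, 85, 104], [133, 135, 134], [149, 153, 147], [80, 82, 80], [79, 83, 78], [166, 167, 163], [195, 198, 192], [156, 158, 152], [113, 113, 103], [165, 166, 161], [91, 85, 82]]
..................................................................#...............................#.
............................................#.####.##..............................................#
..........................................##############.......###..................................
...........................#######.....##################...#####..................................#
............................#######...###########################...................................
..............................######.#############################..................................
.............................########.......#########..........................###..................
.........
[... 1411 characters left out ...]
...............................#######################################........................
...#.....................................####..#############################........................
....#....................................#####..#############################.......................
.....#....................................####################################......................
............................................######..##########################......................
.....................................................##########################.....................
......................................................##########################....................
```

Call:
arm_command:
  moves:
    - {"dx": -2, "dy": 0.6, "dz": 0.5, "roll": -5}
    - {"dx": -4, "dy": 1.2, "dz": 1, "roll": -10}
    - {"dx": -6.35, "dy": 2.0, "dz": 2, "roll": -15.1}
    - {"dx": -6.35, "dy": 2.0, "dz": 2.5, "roll": -15.1}
    - {"dx": -6.35, "dy": 2.0, "dz": 2.5, "roll": -15.1}
    - {"dx": -6.35, "dy": 2.0, "dz": 2.5, "roll": -15.1}
    - {"dx": -6.35, "dy": 2.0, "dz": 2.5, "roll": -15.1}
    - {"dx": -6.35, "dy": 2.0, "dz": 2.5, "roll": -15.1}

```text
clock: 6.4
tool_pos: [558.0, -33.0, 231.4]
ee_rot: [-1.37, -2.825, 0.001]
contact_force: [0.3, -0.4, 0.8]
grip_width: 51.3
grasp_force: 0.0
```

Call:
arm_command:
  moves:
    - {"dx": 0, "dy": 0, "dz": 0, "roll": -5}
    - {"dx": 0, "dy": 0, "dz": 0, "roll": -5.0}
    - {"dx": 0, "dy": 0, "dz": 0, "roll": -5.0}
    - {"dx": 0, "dy": 0, "dz": 0, "roll": -5.0}
    - {"dx": 0, "dy": 0, "dz": 0, "roll": -5.0}
    - {"dx": 0, "dy": 0, "dz": 0, "roll": -5.0}
    - {"dx": 0, "dy": 0, "dz": 0, "roll": -5.0}
    - {"dx": 0, "dy": 0, "dz": 0, "roll": -5.0}

```text
clock: 7.07
tool_pos: [558.3, -32.9, 232.1]
ee_rot: [-0.605, -3.082, 0.0]
contact_force: [-0.5, -0.4, 0.3]
grip_width: 51.1
grasp_force: 0.0
```

```bash
python3 - <<'E'
from h import *
go((557,-34,230),71.5)
s=bot.state();c=cam("wrist");cv2.imwrite("pics/w3f.png",c["color"][:,:,::-1])
T=np.eye(4);T[:3,:3]=R.from_rotvec(s["ee_rot"]).as_matrix();T[:3,3]=s["tool_pos"];T=T@c["mount"]
np.save("T3.npy",T)
cv2.imwrite("pics/w3.png",cv2.resize(c["color"][200:440,180:480,::-1],(750,600),interpolation=cv2.INTER_CUBIC))
for p in [(557,34,147),(557,-34,172),(557,-154,133)]: print(proj(c,p,T))
E
```

```text
dx dy dz [ 0.08 -0.15  0.21] roll -0.62 tool y ang 67.8 tcp [558.3 -32.9 232.1] tilt z [-0. -0. -1.] q [ 0.4   0.56 -0.6   1.76  0.38  0.94  0.83] F [-0.5 -0.4  0.3] Mz 0.05 w 51.1 t 7.0667
[411.60636024 205.0147986 ]
[307.46758518 259.37484004]
[148.89612586 300.33116445]
```

View pics/w3.png

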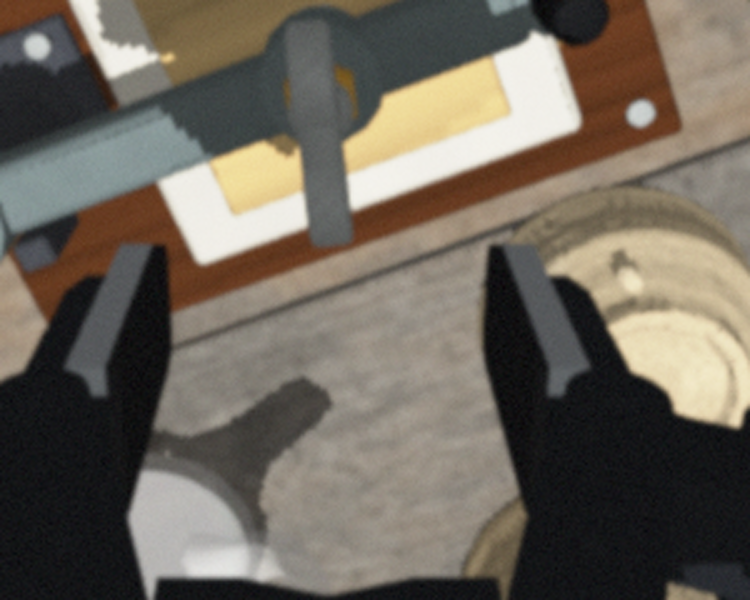

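The blade runs from crop (308,25) to (332,240), i.e. full px (303,210) to (313,296). The gripper is centred on it, with a small yaw left to correct.

```bash
python3 - <<'E'
from h import *
c=cam("wrist");T=np.load("T3.npy")
for z in (160,172):
    a=onz(c,303.2,212,z,T);b=onz(c,312.8,296,z,T);d=b-a;print(a,b,np.linalg.norm(d),np.degrees(np.arctan2(d[1],d[0])),(a+b)/2)
    A=np.degrees(np.arctan2(d[1],d[0]))
m=(a+b)/2
go((557.5,-34,151),A+90)
E
```

```text
[533.34496945 -27.03371524 160.        ] [584.74839618 -41.96800281 160.        ] 53.52891951701907 -16.20021747340831 [559.04668281 -34.50085903 160.        ]
[530.72284479 -25.69518004 172.        ] [579.25690838 -39.79582875 172.        ] 50.54091038880155 -16.200217473408305 [554.98987658 -32.7455044  172.        ]
dx dy dz [ 0.04 -0.14  8.13] roll -0.99 tool y ang 67.9 tcp [558.4 -32.8 232.3] tilt z [-0. -0. -1.] q [ 0.4   0.55 -0.6   1.76  0.38  0.94  0.83] F [-1.  -0.4 -0.4] Mz -0.02 w 50.8 t 7.1667
```

Call:
arm_command:
  moves:
    - {"dx": 0.04, "dy": -0.12, "dz": 2, "roll": -0.98}
    - {"dx": 0.04, "dy": -0.12, "dz": 5, "roll": -0.98}
    - {"dx": 0.04, "dy": -0.12, "dz": 7, "roll": -0.98}
    - {"dx": 0.04, "dy": -0.12, "dz": 8, "roll": -0.98}
    - {"dx": 0.04, "dy": -0.12, "dz": 8.4, "roll": -0.98}
    - {"dx": 0.04, "dy": -0.12, "dz": 8.4, "roll": -0.98}
    - {"dx": 0.04, "dy": -0.12, "dz": 8.4, "roll": -0.98}

```text
clock: 7.75
tool_pos: [558.4, -33.5, 149.2]
ee_rot: [0.442, 3.109, 0.001]
contact_force: [1.5, 0.2, 0.3]
grip_width: 51.6
grasp_force: 0.0
```

Call:
arm_command:
  moves:
    - {"dx": 0, "dy": 0, "dz": 0, "roll": 0}
    - {"dx": 0, "dy": 0, "dz": 0, "roll": 0}
    - {"dx": 0, "dy": 0, "dz": 0, "roll": 0}
    - {"dx": 0, "dy": 0, "dz": 0, "roll": 0}
    - {"dx": 0, "dy": 0, "dz": 0, "roll": 0}
    - {"dx": 0, "dy": 0, "dz": 0, "roll": 0}
    - {"dx": 0, "dy": 0, "dz": 0, "roll": 0}
  claw: 0
  newtons: 50

```text
clock: 8.33
tool_pos: [558.0, -34.2, 149.1]
ee_rot: [0.442, 3.109, -0.001]
contact_force: [-0.0, -1.3, 6.6]
grip_width: 8.8
grasp_force: 50.6
```

```bash
python3 - <<'E'
from h import *
go((557.5,-34,148),73.8)
E
```

```text
dx dy dz [0.06 0.01 0.11] roll -0.0 tool y ang 73.8 tcp [558.  -34.2 149.1] tilt z [ 0.001 -0.001 -1.   ] q [ 0.37  0.66 -0.57  1.85  0.49  0.77  0.83] F [-0.  -1.3  6.6] Mz 0.08 w 8.8 t 8.3333
```

Call:
arm_command:
  moves:
    - {"dx": 0, "dy": 0, "dz": 0.01, "roll": 0.5}
    - {"dx": 0, "dy": 0, "dz": 0.02, "roll": 1.5}
    - {"dx": 0, "dy": 0, "dz": 0.03, "roll": 2.5}
    - {"dx": 0, "dy": 0, "dz": 0.05, "roll": 3.5}
    - {"dx": 0, "dy": 0, "dz": 0.06, "roll": 4.5}
    - {"dx": 0, "dy": 0, "dz": 0.07, "roll": 5.5}
    - {"dx": 0, "dy": 0, "dz": 0.09, "roll": 6.5}
    - {"dx": 0, "dy": 0, "dz": 0.1, "roll": 7.5}

```text
clock: 9.0
tool_pos: [557.8, -34.6, 148.1]
ee_rot: [1.606, 2.699, -0.001]
contact_force: [-1.9, -2.1, 5.9]
grip_width: 8.8
grasp_force: 50.6
```

Call:
arm_command:
  moves:
    - {"dx": 0, "dy": 0, "dz": 0.01, "roll": 1}
    - {"dx": 0, "dy": 0, "dz": 0.03, "roll": 2}
    - {"dx": 0, "dy": 0, "dz": 0.04, "roll": 3}
    - {"dx": 0, "dy": 0, "dz": 0.05, "roll": 4}
    - {"dx": 0, "dy": 0, "dz": 0.07, "roll": 5}
    - {"dx": 0, "dy": 0, "dz": 0.08, "roll": 6}
    - {"dx": 0, "dy": 0, "dz": 0.09, "roll": 7}
    - {"dx": 0, "dy": 0, "dz": 0.11, "roll": 8}

```text
clock: 9.67
tool_pos: [557.3, -34.8, 147.0]
ee_rot: [2.565, 1.813, -0.001]
contact_force: [-3.0, -2.4, 7.3]
grip_width: 8.9
grasp_force: 50.8
```

```bash
python3 - <<'E'
from h import *
go((557.5,-34,148),73.8)
print(bot.state()["wrist_torque"])
E
```

```text
dx dy dz [ 0.08 -0.01 -0.1 ] roll 14.45 tool y ang -19.5 tcp [557.3 -34.8 147. ] tilt z [-0.    -0.001 -1.   ] q [ 0.08  0.61 -0.1   1.86  0.09  0.68 -0.42] F [-3.  -2.4  7.3] Mz 0.07 w 8.9 t 9.6667
[-0.50195216  0.65540486  0.07318117]
```

Call:
arm_command:
  moves:
    - {"dx": 0, "dy": 0, "dz": 0.01, "roll": 0.8}
    - {"dx": 0, "dy": 0, "dz": 0.02, "roll": 1.6}
    - {"dx": 0, "dy": 0, "dz": 0.03, "roll": 2.4}
    - {"dx": 0, "dy": 0, "dz": 0.04, "roll": 3.2}
    - {"dx": 0, "dy": 0, "dz": 0.05, "roll": 3.8}
    - {"dx": 0, "dy": 0, "dz": 0.06, "roll": 4.2}

```text
clock: 10.17
tool_pos: [557.1, -34.6, 146.4]
ee_rot: [2.897, 1.213, -0.001]
contact_force: [-2.8, -1.3, 8.6]
grip_width: 8.5
grasp_force: 50.9
```

```bash
python3 - <<'E'
from h import *
go((557.5,-34,148),73.8)
E
```

```text
dx dy dz [ 0.07 -0.02 -0.16] roll 10.27 tool y ang -44.6 tcp [557.1 -34.6 146.4] tilt z [-0.001 -0.001 -1.   ] q [-0.    0.61  0.02  1.86 -0.02  0.67 -0.75] F [-2.8 -1.3  8.6] Mz 0.01 w 8.5 t 10.1667
```

Call:
arm_command:
  moves:
    - {"dx": 0, "dy": 0, "dz": 0.01, "roll": 0.5}
    - {"dx": 0, "dy": 0, "dz": 0.01, "roll": 1}
    - {"dx": 0, "dy": 0, "dz": 0.02, "roll": 1.5}
    - {"dx": 0, "dy": 0, "dz": 0.03, "roll": 2}

```text
clock: 10.5
tool_pos: [557.0, -34.6, 146.2]
ee_rot: [3.008, 0.904, -0.001]
contact_force: [-3.3, -1.3, 8.8]
grip_width: 8.9
grasp_force: 51.0
```

```bash
python3 - <<'E'
from h import *
go((557.5,-34,148),73.8)
E
```

```text
dx dy dz [ 0.07 -0.02 -0.18] roll 8.28 tool y ang -56.5 tcp [557.  -34.6 146.2] tilt z [-0.001 -0.001 -1.   ] q [-0.04  0.61  0.08  1.86 -0.08  0.67 -0.9 ] F [-3.3 -1.3  8.8] Mz 0.07 w 8.9 t 10.5
```

Call:
arm_command:
  moves:
    - {"dx": 0, "dy": 0, "dz": 0.01, "roll": 0.5}
    - {"dx": 0, "dy": 0, "dz": 0.01, "roll": 1}
    - {"dx": 0, "dy": 0, "dz": 0.02, "roll": 1.5}
    - {"dx": 0, "dy": 0, "dz": 0.03, "roll": 2}

```text
clock: 10.83
tool_pos: [557.0, -34.5, 145.9]
ee_rot: [3.086, 0.585, -0.001]
contact_force: [-3.5, -0.9, 9.1]
grip_width: 9.2
grasp_force: 51.0
```

```bash
python3 - <<'E'
from h import *
go((557.5,-34,148),73.8)
E
```

```text
dx dy dz [ 0.07 -0.03 -0.21] roll 6.28 tool y ang -68.5 tcp [557.  -34.5 145.9] tilt z [-0.001 -0.    -1.   ] q [-0.08  0.61  0.14  1.86 -0.13  0.67 -1.06] F [-3.5 -0.9  9.1] Mz 0.08 w 9.2 t 10.8333
```

Call:
arm_command:
  moves:
    - {"dx": 0, "dy": 0, "dz": 0.01, "roll": 0.5}
    - {"dx": 0, "dy": 0, "dz": 0.01, "roll": 1}
    - {"dx": 0, "dy": 0, "dz": 0.02, "roll": 1.5}

```text
clock: 11.08
tool_pos: [556.9, -34.4, 145.8]
ee_rot: [3.123, 0.341, -0.001]
contact_force: [-3.6, -0.5, 11.3]
grip_width: 8.5
grasp_force: 51.3
```

```bash
python3 - <<'E'
from h import *
go((557.5,-34,148),73.8)
E
```

```text
dx dy dz [ 0.06 -0.03 -0.22] roll 4.78 tool y ang -77.5 tcp [556.9 -34.4 145.8] tilt z [-0.001 -0.    -1.   ] q [-0.11  0.62  0.19  1.86 -0.17  0.68 -1.17] F [-3.6 -0.5 11.3] Mz 0.1 w 8.5 t 11.0833
```

Call:
arm_command:
  moves:
    - {"dx": 0, "dy": 0, "dz": 0.01, "roll": 0.5}
    - {"dx": 0, "dy": 0, "dz": 0.01, "roll": 1}
    - {"dx": 0, "dy": 0, "dz": 0.01, "roll": 1}

```text
clock: 11.33
tool_pos: [556.9, -34.3, 145.8]
ee_rot: [3.136, 0.177, -0.001]
contact_force: [-3.6, -1.2, 11.0]
grip_width: 8.7
grasp_force: 51.2
```

```bash
python3 - <<'E'
from h import *
go((557.5,-34,148),73.8)
E
```

```text
dx dy dz [ 0.06 -0.02 -0.22] roll 3.78 tool y ang -83.5 tcp [556.9 -34.3 145.8] tilt z [-0.001 -0.    -1.   ] q [-0.13  0.62  0.22  1.87 -0.2   0.68 -1.25] F [-3.6 -1.2 11. ] Mz -0.08 w 8.7 t 11.3333
```

Call:
arm_command:
  moves:
    - {"dx": 0, "dy": 0, "dz": 0.01, "roll": 0.5}
    - {"dx": 0, "dy": 0, "dz": 0.01, "roll": 1}
    - {"dx": 0, "dy": 0, "dz": 0.01, "roll": 1}

```text
clock: 11.58
tool_pos: [556.9, -34.3, 145.7]
ee_rot: [3.141, 0.013, -0.001]
contact_force: [-4.5, -0.9, 11.2]
grip_width: 9.2
grasp_force: 51.3
```

```bash
python3 - <<'E'
from h import *
go((557.5,-34,148),73.8)
E
```

```text
dx dy dz [ 0.06 -0.03 -0.23] roll 2.78 tool y ang -89.5 tcp [556.9 -34.3 145.7] tilt z [-0.001 -0.    -1.   ] q [-0.15  0.62  0.25  1.87 -0.23  0.68 -1.33] F [-4.5 -0.9 11.2] Mz 0.01 w 9.2 t 11.5833
```

Call:
arm_command:
  moves:
    - {"dx": 0, "dy": 0, "dz": 0.01, "roll": 0.5}
    - {"dx": 0, "dy": 0, "dz": 0.01, "roll": 1}
    - {"dx": 0, "dy": 0, "dz": 0.01, "roll": 1}

```text
clock: 11.83
tool_pos: [556.9, -34.1, 145.8]
ee_rot: [3.138, -0.145, -0.001]
contact_force: [-4.8, -1.9, 13.1]
grip_width: 9.1
grasp_force: 67.1
```

```bash
python3 - <<'E'
from h import *
go((557.5,-34,148),73.8);print(bot.state()['tau'])
E
```

```text
dx dy dz [ 0.05 -0.02 -0.22] roll 1.82 tool y ang -95.3 tcp [556.9 -34.1 145.8] tilt z [-0.001 -0.001 -1.   ] q [-0.17  0.63  0.28  1.87 -0.26  0.68 -1.4 ] F [-4.8 -1.9 13.1] Mz 0.9 w 9.1 t 11.8333
[ 3.13941564e-02 -4.38115060e+01  3.61211278e+00 -1.39347580e+01
 -1.41146656e+00 -1.50186829e+00 -1.33581128e+00]
```

Call:
arm_command:
  moves:
    - {"dx": 0, "dy": 0, "dz": 0.01, "roll": 0.4}
    - {"dx": 0, "dy": 0, "dz": 0.01, "roll": 0.7}
    - {"dx": 0, "dy": 0, "dz": 0.01, "roll": 0.7}

```text
clock: 12.08
tool_pos: [557.0, -34.1, 145.8]
ee_rot: [3.13, -0.254, -0.001]
contact_force: [-4.6, -1.6, 14.1]
grip_width: 8.9
grasp_force: 88.5
```

```bash
python3 - <<'E'
from h import *
go((557.5,-34,148),73.8);print(bot.state()['tau'])
c=cam("wrist");cv2.imwrite("pics/w4.png",c["color"][100:440,120:520,::-1])
E
```

```text
dx dy dz [ 0.05 -0.01 -0.22] roll 1.15 tool y ang -99.3 tcp [557.  -34.1 145.8] tilt z [-0.001 -0.001 -1.   ] q [-0.18  0.63  0.3   1.87 -0.28  0.69 -1.46] F [-4.6 -1.6 14.1] Mz 1.69 w 8.9 t 12.0833
[  0.6246719  -43.22916627   4.14013445 -13.72386038  -2.00992227
  -1.59200203  -1.91622086]
```

View pics/w4.png

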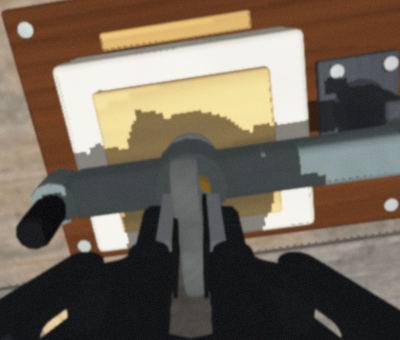

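The stop has been felt: torque rises 0.2 N·m per degree, which puts the seat at tool angle of about −91.2°. That is 165° turned, inside the given range. Now a quarter turn back to about −0.8°.

Call:
arm_command:
  moves:
    - {"dx": 0, "dy": 0, "dz": 0, "roll": -0.6}
    - {"dx": 0, "dy": 0, "dz": 0, "roll": -1.4}
    - {"dx": 0, "dy": 0, "dz": -0.02, "roll": -2.4}
    - {"dx": 0, "dy": 0, "dz": -0.03, "roll": -3.4}
    - {"dx": 0, "dy": 0, "dz": -0.04, "roll": -4.4}
    - {"dx": 0, "dy": 0, "dz": -0.06, "roll": -5.4}
    - {"dx": 0, "dy": 0, "dz": -0.07, "roll": -6.4}
    - {"dx": 0, "dy": 0, "dz": -0.08, "roll": -7.4}

```text
clock: 12.8
tool_pos: [557.1, -34.5, 146.2]
ee_rot: [2.995, 0.946, -0.001]
contact_force: [-2.7, -2.0, 8.6]
grip_width: 8.9
grasp_force: 51.1
```

Call:
arm_command:
  moves:
    - {"dx": 0, "dy": 0, "dz": -0.01, "roll": -1}
    - {"dx": 0, "dy": 0, "dz": -0.03, "roll": -2}
    - {"dx": 0, "dy": 0, "dz": -0.04, "roll": -3}
    - {"dx": 0, "dy": 0, "dz": -0.05, "roll": -4}
    - {"dx": 0, "dy": 0, "dz": -0.07, "roll": -5}
    - {"dx": 0, "dy": 0, "dz": -0.08, "roll": -6}
    - {"dx": 0, "dy": 0, "dz": -0.09, "roll": -7}
    - {"dx": 0, "dy": 0, "dz": -0.1, "roll": -8}

```text
clock: 13.47
tool_pos: [557.5, -34.7, 147.2]
ee_rot: [2.352, 2.082, -0.001]
contact_force: [-3.2, -2.0, 8.3]
grip_width: 8.8
grasp_force: 51.1
```

```bash
python3 - <<'E'
from h import *
go((557.5,-34,148),-0.8);print(bot.state()['tau'][6])
E
```

```text
dx dy dz [ 0.07 -0.01 -0.08] roll -1.03 tool y ang -7.0 tcp [557.5 -34.7 147.2] tilt z [ 0.    -0.001 -1.   ] q [ 0.12  0.61 -0.17  1.86  0.15  0.69 -0.26] F [-3.2 -2.   8.3] Mz -0.11 w 8.8 t 13.4667
-0.8731476590037346
```

Call:
arm_command:
  moves:
    - {"dx": 0, "dy": 0, "dz": -0.01, "roll": -0.5}
    - {"dx": 0, "dy": 0, "dz": -0.01, "roll": -1.03}
    - {"dx": 0, "dy": 0, "dz": -0.01, "roll": -1.03}
    - {"dx": 0, "dy": 0, "dz": -0.01, "roll": -1.03}
    - {"dx": 0, "dy": 0, "dz": -0.01, "roll": -1.03}

```text
clock: 13.88
tool_pos: [557.6, -34.8, 147.4]
ee_rot: [2.241, 2.2, -0.001]
contact_force: [-1.6, -1.4, 9.7]
grip_width: 8.6
grasp_force: 51.3
```

```bash
python3 - <<'E'
from h import *
go((557.5,-34,148),-0.8)
s=bot.state();c=cam("wrist")
T=np.eye(4);T[:3,:3]=R.from_rotvec(s["ee_rot"]).as_matrix();T[:3,3]=s["tool_pos"];T=T@c["mount"]
for p in [(557.5,34,147)]: print(proj(c,p,T))
D=cam("side");print(proj(D,(557.5,34,147)),proj(D,(557,-154,133)))
a=cv2.resize(c["color"][60:400,120:520,::-1],(500,425));b=cv2.resize(D["color"][205:335,260:390,::-1],(300,425),interpolation=cv2.INTER_CUBIC)[:425]
cv2.imwrite("pics/w5.png",np.hstack([a,cv2.resize(b,(300,425))]))
E
```

```text
dx dy dz [ 0.08 -0.01 -0.06] roll -0.04 tool y ang -1.0 tcp [557.6 -34.8 147.4] tilt z [ 0.    -0.001 -1.   ] q [ 0.14  0.61 -0.2   1.86  0.18  0.69 -0.18] F [-1.6 -1.4  9.7] Mz 0.05 w 8.6 t 13.8833
[305.7916842 143.7752578]
[313.27073752 262.7911763 ] [325.44081836 224.86710014]
```

View pics/w5.png

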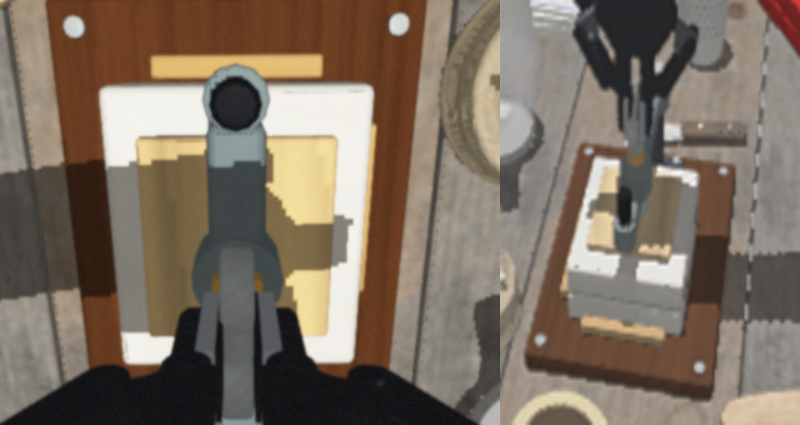

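The picture shows the arm straight in over the mould, with the handle at px (308,142) against a predicted (306,144). The blade sits flat between the closed pads and the mould is in its corner. Handing in.

```bash
python3 -c "
from plant import bot
print(bot.finish_job())"
```

```text
the job is handed in; nothing more can be done
None
```

I handed the job in at about 14 s on the robot's clock: the clamp arm is against its stop, the screw was seated and then backed off a quarter turn, and the gripper is still closed on the wing; the hand-in returned no verdict.

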